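Cap the preserve jar with the sprung lever press

TASK

Draw the press's loose handle out from under the low wooden box and push its open square end fully home over the bare stub of the jar press's lever. Then pull the lever down by the handle until the lid is pressed fully down onto the jar, and let the sprung lever rise back to its top stop slowly, under control all the way and never snapping up, leaving the handle on the stub. Leave the other things on the table where they are.

Things in the scene. Friction and masses are not known exactly. Their poses are not given: they have to be found in the camera images.
- handle_centre (a point): Centre of the loose press handle: 170 mm long, 34 x 34 mm square, 200 to 330 g. 95 mm of it is solid dark wood, the other 75 mm a steel square tube. It starts lying on the table, wooden half under the box roof, steel half sticking out 75 to 85 mm. This point is half-way up (17 mm above the table as it lies); x runs along it from wooden end to open steel end, z up as it lies.
- handle_mouth (a point): Centre of the handle's open steel end, 85 mm from its centre along +x; same axes. The socket is 27 mm wide, 28 mm high, 75 mm deep. The lever's guard cheeks leave no room for fingers beside the steel half, so to go fully on the handle must be held by its wooden half: draw it out, put it down, take it again.
- stub_root (a point): Foot of the lever's bare square stub; the handle is fully home when handle_mouth is here with both x axes parallel. Axes turn with the lever: x towards the pivot, y across, z upward. The stub runs 60 mm along -x, 23 mm square, last 8 mm 17 mm square; at rest it points out from the press front and rises 0.2 rad. Guard cheeks beside it: 75 mm long, 50 mm high, 46 mm apart, open above.
- lever_pivot (a point): Hinge axis of the press lever, 160 mm from stub_root along +x of its frame, 190 mm above the table, between two grey uprights; same turning axes as stub_root. The lever turns about the y axis here.
- lever (a joint): Lever angle in rad: 0 at its upper stop, where a strong spring holds it; grows as the handle is pulled down, to at most 0.45. Pulling 285 mm from the pivot takes about 7 N at the top, 12 N lower, up to 18 N on the lid. Let go, it flies up at several rad/s; over 0.6 rad/s upwards counts as snapping. The foot meets the lid near 0.35 and has it fully down near 0.43.
- jar_lid (a joint): How far the steel lid has been pressed down, in m: 0 to 0.0015 as it starts, 0.008 fully down. It moves stiffly and stays where it is left.
- lid_top (a point): Centre of the lid's top: a steel disc 78 mm wide, 14 mm thick, on the glass jar that stands fixed in the press under the lever; 114 to 116 mm above the table at the start, 108 mm when fully down.
- press: The fixed jar press, painted grey: base plate 225 x 150 x 14 mm (from 100 mm in front to 125 mm behind this point along its x), uprights to 210 mm at the rear. Origin on the table under the jar's centre; the lever reaches out over -x, 125 mm in front of this point to the stub's tip.
- hutch: Fixed low plywood box with a flat roof, 150 mm wide (x) and 170 mm deep, roof top 72 mm above the table, two white canisters on the far part of its roof, up to 159 mm high, starting 99 mm behind the open edge. Origin on the table at the middle of its open side, which looks along +y of its frame; clear inside 126 mm wide, 62 mm high.
- bowl: Bystander: steel bowl, 140 mm wide, 55 mm high; origin under its centre.
- mug: Bystander: white mug, 80 mm wide, 85 mm high, handle at +y; origin under its centre.
- pin: Bystander: wooden rolling pin 320 mm long along its x, 46 mm thick; origin under its middle.
- spatula: Bystander: wooden spatula lying flat; origin under its middle, handle to -x.
- spare_jar: Bystander: closed glass jar, 74 mm wide, 110 mm high; origin under its centre.

How it is judged (in metres and radians):
On the way, in this order (a step that is already met when the one before it is completed fails the run):
1. the handle is fully home on the lever's stub, the lid not yet pressed (distance between handle_mouth and stub_root below 0.012 m and angle between the x axis of handle_mouth and the x axis of stub_root, either way round below 0.2 rad and value of joint jar_lid below 0.004 m), for 0.2 s.
2. with the handle still on, the lever is down and the lid fully pressed onto the jar (value of joint jar_lid above 0.0065 m and value of joint lever above 0.38 rad and distance between handle_mouth and stub_root below 0.025 m), for 0.1 s.
At the end, for the whole second after the job is handed in: The lid is down (at least 6.5 of its 8 mm), the lever is back at its upper stop (within 0.03 rad) and still, and the handle is on the stub, within 20 mm of fully home and in line within 0.2 rad (value of joint jar_lid above 0.0065 m and value of joint lever below 0.03 rad and distance between handle_mouth and stub_root below 0.02 m and angle between the x axis of handle_mouth and the x axis of stub_root, either way round below 0.2 rad and velocity of joint lever between -0.05 and 0.05 rad/s); the robot touches nothing.
It fails at once if the lever snaps up: more than 0.6 rad/s upwards while over 0.06 rad below its top stop, or more than 1.8 rad/s anywhere ((value of joint lever above 0.06 rad and velocity of joint lever below -0.6 rad/s) or velocity of joint lever below -1.8 rad/s).
It fails at once if a bystander is moved by more than 40 mm (distance of any of bowl, mug, pin, spatula, spare_jar from where it was at the start of the episode above 0.04 m).
It also fails if it takes over 69 s, if anything falls off the work surface, if the arm or the gripper's body presses on something with over 40 N, if the wrist force passes 120 N, or if a joint passes its speed limit or range.

ROBOT

A 6-joint arm with a two-finger parallel gripper is mounted at the origin on the work surface. World frame = base frame: x ahead of the robot, y to its left, z up, the work surface at z = 0. Lengths are in mm, angles in degrees, forces in N, time in s.
With the tool pointing down it reaches from about 350 to 850 mm from the base axis. Payload 8.1 kg.
Tool frame: the origin (TCP) lies between the finger pads; the fingertips stand 22 mm ahead of it and the grasp point (between the pads) lies 3 mm ahead of it; z points along the fingers, y is the line along which they close (so a half turn about z gives the same grasp; the last joint's range is limited). The gripper opens to 85 mm and grips with 20 to 120 N. Pads are 22 mm wide; open, the fingers measure 114 mm over their backs; the gripper's body (76 mm by 85 mm) begins 54 mm behind the grasp point. The pads swing forward as they close: fully open they stand 13 mm farther back than shut.
Start: joints at [69.42, 7.471, 85.268, -0, 87.261, -4.893], TCP at [162.213, 577.661, 253.292] pointing down, gripper open.
Joint ranges: [-169.43, 169.43], [-51.17, 129.36], [1.28, 143.12], [-76.62, 256.62], [0, 156.53], [-152.29, 152.29]. Speed limits (degrees/s): [136.94, 136.94, 159.86, 180, 180, 180].

INTERFACE

Orientations are given as [roll, pitch, yaw] about the fixed x, y, z axes, in that order (R = Rz(yaw) Ry(pitch) Rx(roll)).
In Python, from bench import sense, snapshot, calibration, hand_in gives the robot as it stands.
- The arm moves only by the shell command python3 -m crank 'ROWS' [FORCE]. ROWS is JSON, a list of rows, each a list of 5 numbers: the shift along the tool's x, y, z in cm, then the turn about the tool's z in rad, then the finger opening in cm, from 0 to 8.54. A call has 1 to 20 rows; each row is the pose to reach, as a shift and turn from the pose commanded when the call began, along the tool's axes at that moment; what a row does not reach only later rows make up. A row lasts 1/10 s, in which the tool goes at most 50 mm and 8.59 degrees, less where a joint would pass 70% of its speed; a pose out of reach is approached as far as the arm can. A call with a gripper value outside its range is refused whole. The fingers move at their own pace and stop on an object; FORCE is the grip in N (left out, the last holds). Time passes only in rows, so rows that repeat a pose let the fingers close. It gives the time, the measured TCP pose, the force, the opening and the grip force at its end, in the units of the state.
- sense(): the state, without advancing time (a new reading comes with each control period).
- snapshot(name): name is "scene" or "top"; returns (picture, depth): 400x640x3 uint8, red, green, blue; 400x640 float32, mm along the optical axis (not along the pixel's ray), 0 where there is no reading.
- calibration(name): a dict with "fovy" (degrees; the focal length in pixels is half the picture's height over the tangent of half this angle, whatever the lens; pixels are square), "cx", "cy" (the principal point, pixels), "k1" (the pictures are not rectified: a ray, as slopes to the right and down, at radius r is drawn at 1 + k1 r^2 times it, then the intrinsics apply), "rvec" (rotation vector, rad) and "tvec" (3), from world to camera coordinates, as OpenCV has them. Camera axes: x right, y down, z forward; pixel columns grow to the right and rows downward; lengths in mm; the calibration is good to about 2 mm. A picture is of the moment at which its call begins. calibration takes no time and is no camera call.
- hand_in(): hands the job in; it is judged then, once.
The state is a dict: "time": time; "joint_pos": joint angles; "qd": joint speeds; "joint_efforts": joint torques, N m; "tool_pos": TCP position; "tcp_rot": TCP orientation; "ft_force": force on the tool from outside, world axes, zero at the start; "wrist_torque": the same for the moment, N m; "finger_gap": finger opening in mm; "grip_force": force on a finger pad.
Only numpy, scipy, OpenCV 4.12 (cv2) and the standard library are available. Lean on these libraries where they do the work, as an engineer would, in place of code of your own. Each camera call takes 0.05 s, during which the arm holds its last target. There are 200 camera calls.

## Working session

There is one attempt and no reset: what is moved stays moved. The work goes in short steps, Python scripts to look and compute and a shell command to move; the robot and the scene stay as the last step left them, time stands still between calls to the robot, and variables do not carry over. Pictures are saved under pics/ and viewed, at most 10 in all, crops included, and the job is handed in when it is done.

```bash
mkdir -p pics; ls; cat > h.py <<'E'
import numpy as np, cv2
from bench import sense, snapshot, calibration
def cam(n):
    c=calibration(n); f=200/np.tan(np.radians(c["fovy"])/2)
    R=cv2.Rodrigues(np.array(c["rvec"],float))[0]; t=np.array(c["tvec"],float).ravel()
    return c,f,R,t
def slopes(n,u,v):
    c,f,R,t=cam(n); a=np.array([(u-c["cx"])/f,(v-c["cy"])/f],float); s=a.copy()
    for _ in range(20): s=a/(1+c["k1"]*(s**2).sum(0))
    return s
def ray(n,u,v):
    c,f,R,t=cam(n); s=slopes(n,u,v); return -R.T@t, R.T@np.array([s[0],s[1],1.])
def onz(n,u,v,z):
    o,d=ray(n,u,v); return o+d*(z-o[2])/d[2]
def cloud(n,D):
    c,f,R,t=cam(n); v,u=np.mgrid[:400,:640]; s=slopes(n,u.ravel(),v.ravel())
    P=np.vstack([s,np.ones(s.shape[1])])*D.ravel()
    return ((P-t[:,None]).T@R).reshape(400,640,3)
E
python3 - <<'E'
from h import *
for n in("scene","top"):
    p,d=snapshot(n); np.savez(f"{n}0.npz",p=p,d=d); cv2.imwrite(f"pics/{n}0.png",cv2.cvtColor(p,cv2.COLOR_RGB2BGR)); c,f,R,t=cam(n); print(n,-R.T@t,R[2],f)
print(sense())
E
```

```text
pics
scene [ 981.74765185  574.38531231 1010.31801229] [-0.35625708 -0.46665603 -0.80951408] 469.1595181442613
top [ 395.34374585   83.90557627 1302.84587814] [ 0.15863732  0.01627369 -0.9872028 ] 518.5533732813196
{'time': 0.1, 'joint_pos': array([ 6.94188564e+01,  7.50919768e+00,  8.53245468e+01,  2.48732828e-04,
        8.72628126e+01, -4.89456088e+00]), 'qd': array([ 0.06862625, -0.02116087, -0.18136945,  0.07506   ,  0.00675923,
        0.04736543]), 'joint_efforts': array([ 8.62619363e-04, -5.70960224e+01, -5.01932895e+01, -2.60139786e-04,
        8.41456815e-03, -5.43428223e-05]), 'tool_pos': array([162.05015193, 577.2104049 , 252.35137607]), 'tcp_rot': array([-1.79903816e+02, -8.48599955e-03,  1.64313398e+02]), 'ft_force': array([ 0.04949523, -0.38781492,  0.7935163 ]), 'wrist_torque': array([ 0.000741  ,  0.00534866, -0.02948892]), 'grip_force': 0.0, 'finger_gap': 85.56487461723606}
```

View pics/scene0.png

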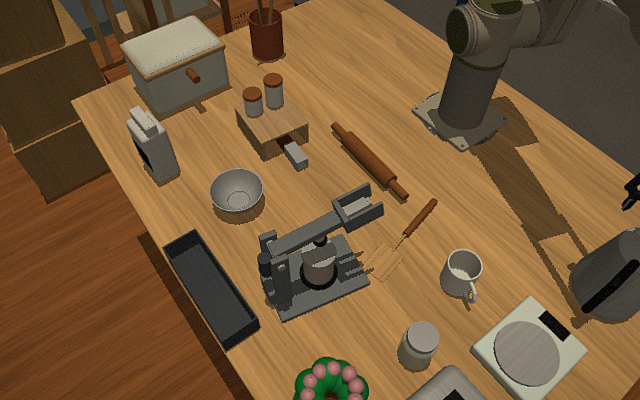

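View pics/top0.png

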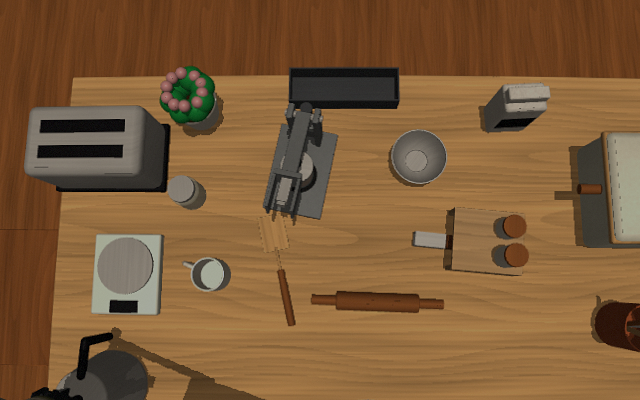

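The scene view shows the hutch with the handle's steel end at about (293,153), and the press lever with its cheeks at (360,205). In the top view the steel end is at (430,240), pointing left (world +y). The press lever runs from (300,115) to the cheeks at (285,190), pointing towards the robot.

```bash
python3 - <<'E'
from h import *
z=np.load("top0.npz");p,d=z["p"],z["d"];C=cloud("top",d)
g=cv2.cvtColor(p,cv2.COLOR_RGB2HSV)
# handle steel
m=np.zeros((400,640),np.uint8); r=(slice(222,258),slice(400,452)); m[r]=((g[r][...,1]<70)&(g[r][...,2]>110))*255
c=max(cv2.findContours(m,0,2)[0],key=cv2.contourArea); b=cv2.boxPoints(cv2.minAreaRect(c))
print("handle box",[(q.round(1).tolist(),onz("top",*q,34).round(1).tolist()) for q in b])
P=C[m>0]; print("med z",np.median(P[:,2]),len(P))
# hutch roof top by height
H=C[...,2]
rr=np.zeros((400,640),bool); rr[195:290,430:540]=1
k=(rr&(abs(H-72)<6)).astype(np.uint8); c=max(cv2.findContours(k,0,2)[0],key=cv2.contourArea); b=cv2.boxPoints(cv2.minAreaRect(c)); print("roof",[onz("top",*q,72).round(0).tolist() for q in b])
# press: base plate (z~14), lever (z>150)
rr=np.zeros((400,640),bool); rr[95:225,255:345]=1
for lo,hi in((7,22),(150,275)):
    k=(rr&(H>lo)&(H<hi)).astype(np.uint8); c=max(cv2.findContours(k,0,2)[0],key=cv2.contourArea); b=cv2.minAreaRect(c);print(lo,b)
    Q=C[k>0]; print(len(Q),Q.min(0).round(),Q.max(0).round())
    if lo<50: print([onz("top",*q,14).round(0).tolist() for q in cv2.boxPoints(b)])
big=cv2.resize(p[90:230,250:350],None,fx=5.5,fy=4.2*5.5/4.2,interpolation=cv2.INTER_CUBIC)
s=np.load("scene0.npz")["p"][170:290,250:395]
a=cv2.resize(p[90:230,250:350],(420,588),interpolation=cv2.INTER_CUBIC); bb=cv2.resize(s,None,fx=2.6,fy=2.6,interpolation=cv2.INTER_CUBIC)
o=np.zeros((590,800,3),np.uint8); o[:588,:420]=a; o[:bb.shape[0],420:420+bb.shape[1]]=bb[:,:380]
cv2.imwrite("pics/press.png",o[...,::-1])
# heights along cheeks
for v in range(165,222,6): print(v,[int(H[v,u]) for u in range(258,320,4)])
E
```

```text
handle box [([414.0, 244.60000610351562], [495.7, -113.6, 34.0]), ([415.6000061035156, 230.60000610351562], [529.9, -118.0, 34.0]), ([446.0, 234.0], [521.9, -192.7, 34.0]), ([444.5, 247.89999389648438], [487.7, -188.0, 34.0])]
med z 34.911373059001164 426
roof [[436.0, -188.0, 72.0], [584.0, -206.0, 72.0], [569.0, -381.0, 72.0], [420.0, -360.0, 72.0]]
7 ((314.5577087402344, 173.71153259277344), (30.790231704711914, 86.6833267211914), 11.309932708740234)
2803 [548.  58.   7.] [889. 282.  22.]
[[575.0, 191.0, 14.0], [796.0, 151.0, 14.0], [780.0, 73.0, 14.0], [560.0, 115.0, 14.0]]
150 ((294.2256164550781, 158.96209716796875), (38.83213806152344, 117.17619323730469), 12.26477336883545)
2570 [536. 108. 151.] [807. 226. 263.]
165 [-1, 0, 1, -1, 11, 13, 112, 225, 229, 223, 224, 117, 115, 113, 16, 12]
171 [4, 2, -1, 2, 245, 247, 244, 246, 245, 232, 211, 111, 114, 115, 15, 10]
177 [2, -6, -1, 14, 247, 227, 231, 234, 241, 242, 246, 227, 116, 78, 18, 14]
183 [2, 1, 5, 12, 240, 16, 235, 231, 237, 211, 248, 199, 57, 16, 16, 13]
189 [-3, 0, 0, 252, 226, 9, 239, 236, 234, 20, 249, 17, 17, 14, 18, 12]
195 [-2, 0, 13, 254, 14, 240, 241, 241, 14, 254, 227, 17, 15, 11, 11, 12]
201 [-1, 2, 258, 239, 12, 241, 239, 242, 12, 253, 10, 13, 15, 13, 14, 12]
207 [-2, -3, 254, 221, 14, 14, 227, 14, 17, 255, 14, 14, 10, 12, 15, 9]
213 [1, -4, -4, -1, 1, 0, -1, 0, 243, 228, 15, 16, 15, 11, 13, 11]
219 [3, 5, 4, 5, 5, 5, 5, 0, 0, 1, 0, 1, -2, -1, 5, 3]
```

View pics/press.png

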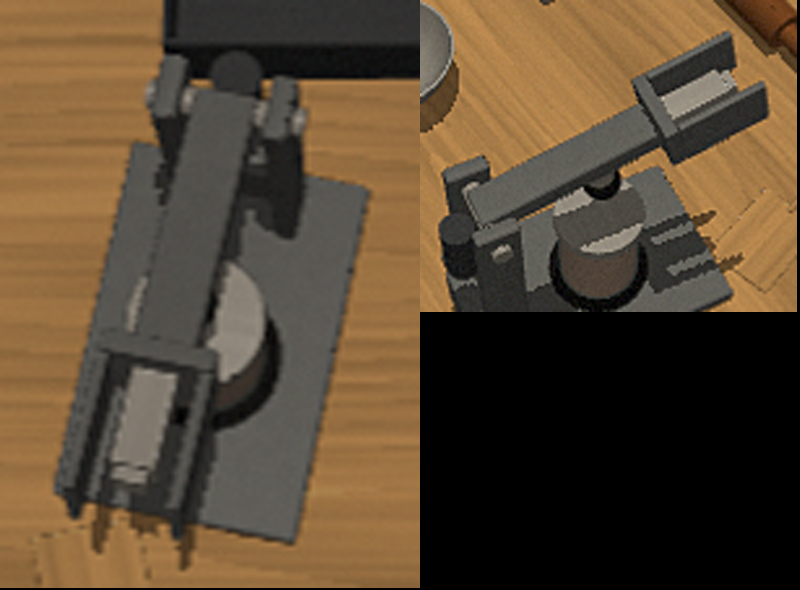

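The crop shows the stub's bright top face, with its root near top-view pixel (286,178) and its tip at (280,205). It sits centred between the cheeks and open above.

```bash
python3 - <<'E'
from h import *
def stub(n,r):
    z=np.load(n+"0.npz");p,d=z["p"],z["d"];C=cloud(n,d);g=cv2.cvtColor(p,cv2.COLOR_RGB2HSV)
    m=np.zeros((400,640),np.uint8);m[r]=((p[r].min(-1)>115)&(C[r][...,2]>205))*255
    k,l,st,_=cv2.connectedComponentsWithStats(m); m=(l==1+st[1:,4].argmax())
    v,u=np.nonzero(m); P=C[m]; 
    bx=cv2.minAreaRect(np.c_[u,v].astype(np.float32)); print(n,len(P),bx)
    c=np.median(P,0); w,s,vt=np.linalg.svd(P-P.mean(0),full_matrices=False); dd=vt[0]*np.sign(vt[0][0])
    print(" centre",P.mean(0).round(1),"dir",dd.round(3),"yaw",np.degrees(np.arctan2(dd[1],dd[0])),"extent",np.percentile((P-P.mean(0))@dd,[1,99]).round(1))
    q=cv2.boxPoints(bx); print(" corners on z",[onz(n,*x,238).round(0).tolist() for x in q])
stub("top",(slice(172,212),slice(270,298)))
stub("scene",(slice(190,220),slice(340,375)))
print(onz("top",286.4,178.3,233),onz("top",281.2,200.5,243.5),onz("top",280.2,204.8,242))
s=np.load("scene0.npz");p,d=s["p"],s["d"];C=cloud("scene",d)
rr=(slice(138,172),slice(280,312));m=((p[rr].min(-1)>110))
P=C[rr][m]; print(np.median(P,0),len(P))
T=P[abs(P[:,2]-34)<3]; print("handle top: centre",T.mean(0),cv2.minAreaRect(T[:,:2].astype(np.float32)))
E
```

```text
top 5 ((289.9499816894531, 180.35000610351562), (3.1622774600982666, 0.9486832022666931), 71.56504821777344)
 centre [614.5 176.3 231.8] dir [ 0.89   0.174 -0.421] yaw 11.070856151494752 extent [-4.7  3.4]
 corners on z [[616.0, 177.0, 238.0], [616.0, 176.0, 238.0], [610.0, 173.0, 238.0], [609.0, 175.0, 238.0]]
scene 247 ((356.9468688964844, 204.9490203857422), (9.361503601074219, 27.711915969848633), 62.241458892822266)
 centre [593.4 191.4 240.7] dir [0.423 0.406 0.81 ] yaw 43.83918140936516 extent [-13.5   5.1]
 corners on z [[617.0, 177.0, 238.0], [557.0, 182.0, 238.0], [563.0, 203.0, 238.0], [623.0, 198.0, 238.0]]
[618.34761401 183.44041088 233.        ] [569.12882028 192.38415887 243.5       ] [560.32619619 194.43435045 242.        ]
[ 508.46532144 -151.69592706   33.74071161] 238
handle top: centre [ 508.80391837 -151.90812408   33.81830008] ((508.34649658203125, -152.2490234375), (75.02302551269531, 33.45444869995117), 83.12767028808594)
```

```bash
cat >> h.py <<'E'
def rel(x,y,z,yaw,p=None,psi=None):
    s=sense(); p=s["tool_pos"] if p is None else np.array(p); psi=s["tcp_rot"][2] if psi is None else psi
    a=np.radians(psi); d=np.array([x,y,z])-p
    X=np.array([np.cos(a),np.sin(a)]); Y=np.array([np.sin(a),-np.cos(a)])
    t=-np.radians((yaw-psi+180)%360-180)
    print("row cm/rad", np.round([d[:2]@X/10,d[:2]@Y/10,-d[2]/10,t],3))
E
python3 -m crank '[[-52.9,-59.7,10,1.414,8.5],[-52.9,-59.7,10,1.414,8.5],[-52.9,-59.7,10,1.414,8.5],[-52.9,-59.7,10,1.414,8.5],[-52.9,-59.7,10,1.414,8.5],[-52.9,-59.7,10,1.414,8.5],[-52.9,-59.7,10,1.414,8.5],[-52.9,-59.7,10,1.414,8.5],[-52.9,-59.7,10,1.414,8.5],[-52.9,-59.7,10,1.414,8.5],[-52.9,-59.7,10,1.414,8.5],[-52.9,-59.7,10,1.414,8.5],[-52.9,-59.7,10,1.414,8.5],[-52.9,-59.7,10,1.414,8.5],[-52.9,-59.7,10,1.414,8.5],[-52.9,-59.7,10,1.414,8.5],[-52.9,-59.7,10,1.414,8.5],[-52.9,-59.7,10,1.414,8.5],[-52.9,-59.7,10,1.414,8.5],[-52.9,-59.7,10,1.414,8.5]]'; python3 -c "
from h import *; rel(510,-140,27,83.3)"
```

```text
time: 2.1
tool_pos: [509.8, -138.8, 153.6]
tcp_rot: [180.0, -0.0, 83.4]
ft_force: [-0.4, 0.3, 0.2]
finger_gap: 85.3
grip_force: 0.0
row cm/rad [-1.1400e-01  2.9000e-02  1.2662e+01  1.0000e-03]
```

```bash
python3 -m crank '[[-0.1,0,5,0,8.5],[-0.1,0,9,0,8.5],[-0.1,0,12,0,8.5],[-0.1,0,12.7,0,8.5],[-0.1,0,12.7,0,8.5],[-0.1,0,12.7,0,2.5],[-0.1,0,12.7,0,2.5],[-0.1,0,12.7,0,2.5],[-0.1,0,12.7,0,2.5],[-0.1,0,12.7,0,2.5],[-0.1,0,12.7,0,2.5],[-0.1,0,12.7,0,2.5],[-0.1,0,12.7,0,2.5]]' 60
```

```text
time: 3.4
tool_pos: [511.1, -141.5, 27.9]
tcp_rot: [179.9, 0.0, 83.3]
ft_force: [-1.3, 1.3, 8.3]
finger_gap: 33.9
grip_force: 59.3
```

```bash
python3 -m crank '[[0,0,-0.2,0,2.5],[1,0,-0.2,0,2.5],[4,0,-0.2,0,2.5],[7,0,-0.2,0,2.5],[10,0,-0.2,0,2.5],[12.5,0,-0.2,0,2.5],[14,0,-0.2,0,2.5],[14,0,-0.2,0,2.5],[14,0,0,0,2.5],[14,0,0,0,8.5],[14,0,0,0,8.5],[14,0,0,0,8.5],[14,0,0,0,8.5],[14,0,0,0,8.5]]'; python3 - <<'E'
from h import *
p,d=snapshot("top"); C=cloud("top",d); cv2.imwrite("pics/t1.png",p[120:330,240:560,::-1])
print(sense()["tool_pos"],sense()["finger_gap"])
m=(abs(C[...,2]-34)<6)&(C[...,0]>420)&(C[...,0]<600)&(C[...,1]>-175)&(C[...,1]<80)
k,l,st,_=cv2.connectedComponentsWithStats(m.astype(np.uint8));
for i in range(1,k):
    if st[i,4]>40: P=C[l==i][:,:2].astype(np.float32); print(st[i],cv2.minAreaRect(P),P.min(0),P.max(0))
E
```

```text
time: 4.8
tool_pos: [526.2, -2.5, 26.2]
tcp_rot: [-180.0, 0.0, 83.3]
ft_force: [0.1, -0.4, -0.3]
finger_gap: 85.1
grip_force: 0.0
[526.24277149  -2.37100793  26.19564381] 84.91903549797327
[421 232   6  14  69] ((510.7503662109375, -137.1516876220703), (13.546481132507324, 32.528079986572266), 89.60530090332031) [ 494.5165  -143.95213] [ 527.0001  -130.28311]
```

View pics/t1.png

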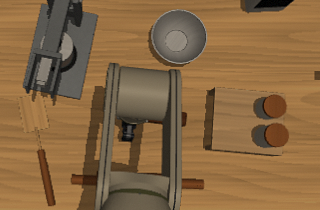

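Only the arm's links and the wooden end at full-frame (427,238) are visible. That puts the wooden end at y≈-145, as planned. I'll take the handle again by its wood, lightly, and lift.

```bash
python3 -m crank '[[-3,0,-0.2,0,8.5],[-6,0,-0.2,0,8.5],[-9,0,-0.2,0,8.5],[-10,0,-0.2,0,8.5],[-10,0,-0.1,0,8.5],[-10,0,-0.1,0,2.5],[-10,0,-0.1,0,2.5],[-10,0,-0.1,0,2.5],[-10,0,-0.1,0,2.5],[-10,0,-0.1,0,2.5],[-10,0,-0.1,0,2.5],[-10,0,-1,0,2.5],[-10,0,-3,0,2.5],[-10,0,-6,0,2.5],[-10,0,-10,0,2.5],[-10,0,-14,0,2.5],[-10,0,-19,0,2.5],[-10,0,-24,0,2.5]]' 20; python3 - <<'E'
from h import *
p,d=snapshot("scene"); cv2.imwrite("pics/s1.png",p[:,:,::-1]); np.savez("s1.npz",p=p,d=d)
s=sense(); print(s["ft_force"],s["wrist_torque"])
E
```

```text
time: 6.65
tool_pos: [513.6, -101.4, 267.9]
tcp_rot: [-179.9, 0.0, 83.3]
ft_force: [1.7, -0.8, -3.8]
finger_gap: 33.6
grip_force: 21.9
[ 2.75639212 -0.28362419  6.22150889] [-0.10524774 -0.1540923   0.01222217]
```

View pics/s1.png

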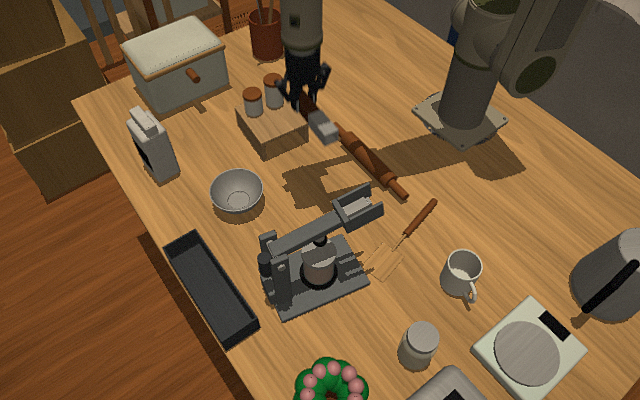

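The handle is held by the wood at (305,105), and its steel end at (322,128) appears to hang lower. I'll measure its tilt and mouth from depth.

```bash
cat >> h.py <<'E'
def steel(n,p,d,r,lo):
    C=cloud(n,d);m=np.zeros((400,640),np.uint8);q=p[r].astype(int)
    m[r]=((q.max(-1)-q.min(-1)<25)&(q.min(-1)>90)&(C[r][...,2]>lo))*255
    k,l,st,_=cv2.connectedComponentsWithStats(m); m=l==1+st[1:,4].argmax()
    return C[m],m
E
python3 - <<'E'
from h import *
z=np.load("s1.npz");p,d=z["p"],z["d"]
r=(slice(95,150),slice(295,345)); P,m=steel("scene",p,d,r,150)
C=cloud("scene",d); s=sense(); t=s["tool_pos"]; a=np.radians(83.3); X=np.array([np.cos(a),np.sin(a),0])
al=(C-t)@X; la=(C-t)@np.array([np.sin(a),-np.cos(a),0])
k=np.zeros((400,640),bool);k[80:160,285:350]=1
for s0 in range(20,150,10):
    q=k&(al>s0)&(al<s0+10)&(abs(la)<25)&(C[...,2]>150)
    if q.sum()>3: print(s0+5,q.sum(),"zmax",np.percentile(C[q][:,2],[50,90]).round(1),"lat",np.percentile(la[q],[5,95]).round(0))
E
```

```text
25 81 zmax [274. 339.] lat [-19.  14.]
35 63 zmax [273.2 275.6] lat [-16.  13.]
45 66 zmax [273.3 275.5] lat [-17.  13.]
55 67 zmax [273.3 276.1] lat [-19.  14.]
65 70 zmax [273.8 276. ] lat [-20.  14.]
75 69 zmax [273.7 275.7] lat [-19.  14.]
85 80 zmax [273.9 276.3] lat [-19.  14.]
95 80 zmax [273.6 276.2] lat [-19.  14.]
105 85 zmax [273.6 276.1] lat [-19.  14.]
115 115 zmax [270.2 275.3] lat [-18.  14.]
125 157 zmax [259.3 275.3] lat [-20.  14.]
```

The handle lies level in the grip, but the stub descends 0.2 rad towards the pivot. I'll lean the wooden end on the hutch roof's front edge to tip the mouth down.

```bash
python3 -m crank '[[-3,0,-0,0,2.5],[-7,0,5,0,2.5],[-7,0,10,0,2.5],[-7,0,14,0,2.5],[-7,0,16,0,2.5],[-7,0,16.5,0,2.5],[-7,0,16.8,0,2.5],[-7,0,17.1,0,2.5],[-7,0,17.3,0,2.5],[-7,0,17.5,0,2.5],[-7,0,17.6,0,2.5],[-7,0,17.6,0,2.5]]' 20;  python3 - <<'E'
from h import *
p,d=snapshot("scene"); np.savez("s2.npz",p=p,d=d);C=cloud("scene",d); s=sense(); t=s["tool_pos"]; a=np.radians(83.3); X=np.array([np.cos(a),np.sin(a),0])
al=(C-t)@X; la=(C-t)@np.array([np.sin(a),-np.cos(a),0])
for s0 in range(-60,150,10):
    q=(al>s0)&(al<s0+10)&(abs(la)<25)&(C[...,2]>55)&(C[...,2]<135)
    if q.sum()>3: print(s0+5,q.sum(),"z",np.percentile(C[q][:,2],[50,90]).round(1))
E
```

```text
time: 7.9
tool_pos: [508.1, -170.3, 93.4]
tcp_rot: [179.8, -0.0, 83.3]
ft_force: [-4.6, 9.2, 9.5]
finger_gap: 33.8
grip_force: 24.7
-25 7 z [101.1 104.9]
-15 20 z [103.3 109.5]
-5 47 z [102.1 119.5]
5 74 z [ 99.6 107.7]
15 102 z [ 98.9 125.9]
25 49 z [95.4 98.1]
35 52 z [94.6 97.2]
45 53 z [92.4 96.5]
55 54 z [90.5 93.8]
65 59 z [89.5 93. ]
75 57 z [88.4 91.1]
85 60 z [86.1 88.8]
95 59 z [84.9 87.7]
105 55 z [83.1 85.8]
115 60 z [81.3 84.3]
125 67 z [79.1 82.9]
```

```bash
python3 -m crank '[[0,0,0.1,0,2.5],[0,0,0.12,0,2.5],[0,0,0.12,0,2.5],[0,0,-2,0,2.5],[0,0,-6,0,2.5],[0,0,-11,0,2.5],[0,0,-15.5,0,2.5],[3,-2,-19.7,0.15,2.5],[6,-4,-19.7,0.3,2.5],[9,-6,-19.7,0.45,2.5],[12,-9,-19.7,0.6,2.5],[15,-11,-19.7,0.75,2.5],[15.7,-11.8,-19.7,0.9,2.5],[15.7,-11.8,-19.7,1.05,2.5],[15.7,-11.8,-19.7,1.2,2.5],[15.7,-11.8,-19.7,1.35,2.5],[15.7,-11.8,-19.7,1.5,2.5],[15.7,-11.8,-19.7,1.634,2.5],[15.7,-11.8,-19.7,1.634,2.5],[15.7,-11.8,-19.7,1.634,2.5]]' 30; python3 -c "
from h import *; rel(409.1,221.6,275,-10.3)"
```

```text
time: 9.95
tool_pos: [407.9, -1.2, 288.4]
tcp_rot: [-180.0, -0.1, -10.1]
ft_force: [-0.2, -0.1, -2.5]
finger_gap: 33.5
grip_force: 31.8
row cm/rad [-3.7840e+00 -2.1959e+01  1.3410e+00  4.0000e-03]
```

```bash
python3 -m crank '[[-1,-5,0,0,2.5],[-2,-10,0,0,2.5],[-3,-15,0.5,0,2.5],[-3.8,-19,1,0,2.5],[-3.8,-21,1.3,0,2.5],[-3.8,-22,1.3,0,2.5],[-3.8,-22,1.3,0,2.5],[-3.8,-22,1.3,0,2.5]]' 30; cat > m.py <<'E'
from h import *
import sys
tag=sys.argv[1]; yaw=-10.3
a=np.radians(yaw); X=np.array([np.cos(a),np.sin(a),0]);Y=np.array([-np.sin(a),np.cos(a),0])
root=np.array([616,183.9,0.])
s=sense(); t=s["tool_pos"]; print("tcp",t.round(1),s["tcp_rot"].round(1),"tcp along/lat",((t-root)@X).round(1),((t-root)@Y).round(1))
ims=[]
for n in("top","scene"):
    p,d=snapshot(n); np.savez(f"{n}_{tag}.npz",p=p,d=d); C=cloud(n,d); al=(C-root)@X; la=(C-root)@Y
    for s0 in range(-180,20,10):
        q=(al>s0)&(al<s0+10)&(abs(la)<32)&(C[...,2]>200)&(C[...,2]<275)
        w=q&(abs(la)<20)
        if w.sum()>3: print(n,s0+5,w.sum(),"z",np.percentile(C[w][:,2],[50,90]).round(1),"lat",np.percentile(la[w],[3,50,97]).round(0))
    b=p[150:240,240:340] if n=="top" else p[150:240,320:440]
    ims.append(cv2.resize(b,None,fx=4 if n=="top" else 3.3,fy=4 if n=="top" else 3.3,interpolation=cv2.INTER_CUBIC))
h=min(i.shape[0] for i in ims); o=np.hstack([i[:h] for i in ims]); cv2.imwrite(f"pics/{tag}.png",o[...,::-1]); print(o.shape)
E
python3 m.py pre
```

```text
time: 10.75
tool_pos: [409.9, 221.3, 274.6]
tcp_rot: [180.0, -0.0, -10.3]
ft_force: [-0.3, -0.5, -2.3]
finger_gap: 33.6
grip_force: 32.1
tcp [409.9 221.3 274.6] [180.   -0.  -10.3] tcp along/lat -209.5 -0.1
top -155 16 z [263.5 272.7] lat [-19. -19. -16.]
top -145 33 z [270.1 271.8] lat [-19. -16.  -9.]
top -135 50 z [269.3 272. ] lat [-19. -13.  -3.]
top -125 67 z [267.8 270.1] lat [-19.  -9.   5.]
top -115 89 z [266.5 268.8] lat [-19.  -5.  13.]
top -105 91 z [264.3 267.7] lat [-19.  -4.  15.]
top -95 91 z [262.8 265.9] lat [-19.  -3.  15.]
top -85 72 z [261.1 263.7] lat [-19.  -3.  14.]
top -55 45 z [238.4 242.8] lat [-9. -1.  8.]
top -45 59 z [241.8 244.2] lat [-12.  -2.  10.]
top -35 58 z [241.2 243.3] lat [-12.  -2.  11.]
top -25 55 z [238.7 241.8] lat [-12.  -2.  10.]
top -15 54 z [236.4 238.6] lat [-12.  -2.  10.]
top -5 67 z [233.5 237. ] lat [-17.  -4.  16.]
top 5 118 z [237.1 246.6] lat [-18.  -1.  18.]
top 15 65 z [244.7 246.9] lat [-19.   0.  18.]
scene -175 53 z [267.2 274.5] lat [-14.  15.  17.]
scene -165 77 z [272.  274.4] lat [-14.  11.  17.]
scene -155 105 z [271.1 273.4] lat [-15.  10.  18.]
scene -145 110 z [269.7 272.4] lat [-16.   9.  19.]
scene -135 110 z [267.9 271. ] lat [-17.   9.  18.]
scene -125 111 z [266.6 268.6] lat [-17.  10.  18.]
scene -115 115 z [264.5 267. ] lat [-15.  10.  18.]
scene -105 113 z [262.8 265.3] lat [-16.  10.  18.]
scene -95 134 z [260.2 263.7] lat [-16.   4.  18.]
scene -85 125 z [257.8 262.3] lat [-16.   1.  18.]
scene -55 28 z [239.6 241.8] lat [-7.  5. 11.]
scene -45 52 z [240.7 242.5] lat [-8.  5. 13.]
scene -35 60 z [239.4 241.8] lat [-9.  3. 13.]
scene -25 63 z [237.3 239.6] lat [-9.  4. 13.]
scene -15 59 z [235.2 237.1] lat [-10.   3.  13.]
scene -5 58 z [233.8 236.4] lat [-10.   3.  13.]
scene 5 46 z [243.9 245.7] lat [-18.  -0.  17.]
scene 15 140 z [241.4 245. ] lat [-18.   3.  19.]
(297, 796, 3)
```

View pics/pre.png

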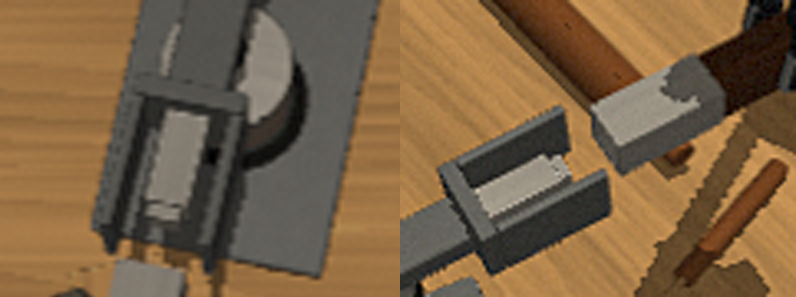

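The mouth is just outside the cheeks and laterally lined up with the stub within about 1 mm. It is about 4 mm high and tilted about 0.165 rad, so I'll drop 4 mm and slide on along the stub's slope.

```bash
python3 -m crank '[[0,0,0.4,0,2.5],[0.5,0,0.5,0,2.5],[1,0,0.6,0,2.5],[1.5,0,0.7,0,2.5],[2,0,0.8,0,2.5],[2.5,0,0.9,0,2.5],[3,0,1,0,2.5],[3.5,0,1.1,0,2.5],[4,0,1.2,0,2.5],[4.5,0,1.3,0,2.5],[4.5,0,1.3,0,2.5]]' 30; python3 m.py in1
```

```text
time: 11.95
tool_pos: [454.4, 213.7, 261.0]
tcp_rot: [180.0, 0.0, -10.3]
ft_force: [0.2, 0.2, -2.8]
finger_gap: 33.3
grip_force: 32.1
tcp [454.4 213.7 261. ] [180.    0.  -10.3] tcp along/lat -164.4 0.5
top -95 4 z [234.2 251.8] lat [-18. -18. -18.]
top -85 20 z [252.6 257.1] lat [-19. -18. -13.]
top -75 36 z [252.8 256.5] lat [-19. -15.  -7.]
top -65 48 z [251.8 253.4] lat [-19. -12.  -1.]
top -55 64 z [249.9 252.1] lat [-19.  -8.   6.]
top -45 81 z [247.8 250.5] lat [-19.  -4.  14.]
top -35 58 z [243.2 249.2] lat [-17.  -1.  14.]
top -25 54 z [238.8 241.3] lat [-12.  -2.  10.]
top -15 53 z [236.4 239.2] lat [-12.  -2.  10.]
top -5 68 z [234.3 236.4] lat [-17.  -3.  16.]
top 5 117 z [236.6 246.9] lat [-18.   1.  19.]
top 15 70 z [244.7 246.9] lat [-19.   0.  19.]
scene -175 9 z [270. 272.] lat [-17. -14.   9.]
scene -165 52 z [268.  270.8] lat [-17.  -6.   9.]
scene -155 103 z [265.9 268.8] lat [-18.   4.  19.]
scene -145 92 z [263.9 266.1] lat [-12.   8.  19.]
scene -135 102 z [261.7 264.6] lat [-13.   9.  19.]
scene -125 101 z [259.9 262.5] lat [-13.  12.  19.]
scene -115 99 z [257.8 260.3] lat [-14.  10.  19.]
scene -105 109 z [257.1 259.5] lat [-16.  10.  19.]
scene -95 119 z [255.9 258.7] lat [-15.  11.  19.]
scene -85 112 z [253.5 256. ] lat [-16.   8.  19.]
scene -75 89 z [252.6 254.6] lat [-16.   7.  19.]
scene -65 85 z [251.1 253. ] lat [-16.   2.  18.]
scene -55 81 z [249.5 251.2] lat [-16.   3.  18.]
scene -45 83 z [247.5 249.9] lat [-15.   2.  18.]
scene -35 87 z [240.4 246.9] lat [-15.   4.  17.]
scene -25 60 z [237.6 238.9] lat [-9.  4. 13.]
scene -15 58 z [235.8 237.9] lat [-10.   2.  13.]
scene -5 63 z [233.6 236.1] lat [-10.   3.  13.]
scene 5 46 z [243.6 245.7] lat [-17.   1.  17.]
scene 15 136 z [241.  244.7] lat [-18.   3.  18.]
(297, 796, 3)
```

```bash
python3 -m crank '[[0.5,0,0.1,0,2.5],[1,0,0.2,0,2.5],[1.5,0,0.3,0,2.5],[2,0,0.4,0,2.5],[2.5,0,0.5,0,2.5],[3,0,0.6,0,2.5],[3.4,0,0.69,0,2.5],[3.8,0,0.77,0,2.5],[4,0,0.81,0,2.5],[4.1,0,0.83,0,2.5],[4.1,0,0.83,0,2.5]]' 40; python3 m.py in2 | grep -v -e '-1[0-9]5'
```

```text
time: 13.15
tool_pos: [494.3, 206.6, 253.0]
tcp_rot: [180.0, 0.0, -10.3]
ft_force: [0.0, -0.2, -2.6]
finger_gap: 33.5
grip_force: 42.6
tcp [494.3 206.6 253. ] [180.    0.  -10.3] tcp along/lat -123.8 0.6
top -35 6 z [229.3 245.5] lat [-19. -18. -17.]
top -25 19 z [242.8 247. ] lat [-19. -18. -14.]
top -15 31 z [241.8 243.9] lat [-19. -16.  -7.]
top -5 45 z [239.4 242.5] lat [-19. -12.  -3.]
top 5 60 z [241.4 246.8] lat [-18.  -8.   3.]
top 15 51 z [244.4 246.7] lat [-19.  -5.  11.]
scene -95 105 z [253.4 256.3] lat [-14.  10.  19.]
scene -85 100 z [252.1 254.8] lat [-13.   9.  19.]
scene -75 79 z [250.5 253. ] lat [-12.   6.  18.]
scene -65 83 z [250.2 251.9] lat [-16.   1.  18.]
scene -55 83 z [248.3 250.4] lat [-16.   1.  18.]
scene -45 85 z [246.6 248.7] lat [-16.   3.  19.]
scene -35 79 z [244.9 246.7] lat [-15.   2.  18.]
scene -25 80 z [243.  245.4] lat [-16.   2.  18.]
scene -15 81 z [241.  242.7] lat [-15.   2.  18.]
scene -5 80 z [239.7 241.6] lat [-16.   1.  18.]
scene 5 65 z [240.9 245.9] lat [-17.   1.  19.]
scene 15 143 z [242.  245.1] lat [-18.   3.  19.]
(297, 796, 3)
```

View pics/in2.png

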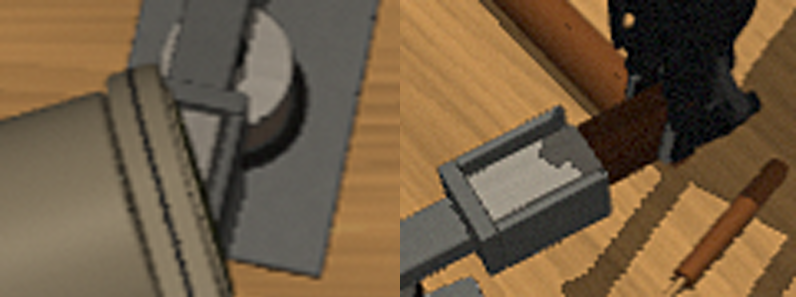

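The steel half now sits between the cheeks and its mouth reaches the crosspiece. I'll push gently to feel the end stop.

```bash
python3 -m crank '[[0.1,0,0.02,0,2.5],[0.2,0,0.04,0,2.5],[0.3,0,0.06,0,2.5],[0.3,0,0.06,0,2.5]]' 40; python3 -m crank '[[0.1,0,0.02,0,2.5],[0.2,0,0.04,0,2.5],[0.3,0,0.06,0,2.5],[0.3,0,0.06,0,2.5]]'
```

```text
time: 13.65
tool_pos: [495.1, 206.7, 252.7]
tcp_rot: [180.0, 0.3, -10.3]
ft_force: [-15.3, 1.5, 5.6]
finger_gap: 33.4
grip_force: 43.9
time: 14.05
tool_pos: [495.4, 207.1, 252.0]
tcp_rot: [180.0, 0.6, -10.2]
ft_force: [-30.7, 4.3, 13.3]
finger_gap: 33.6
grip_force: 45.0
```

It's home against a firm stop, with about 30 N of push. I'll ease off the push and start pulling the lever down along its arc.

```bash
python3 -m crank '[[-0.2,0,0,0,2.5],[-0.4,0,0,0,2.5],[-0.4,0,0,0,2.5],[-0.4,0,0,0,2.5],[-0.52,0,0.57,0,2.5],[-0.62,0,1.14,0,2.5],[-0.71,0,1.7,0,2.5],[-0.79,0,2.27,0,2.5],[-0.86,0,2.83,0,2.5],[-0.92,0,3.4,0,2.5],[-0.96,0,3.97,0,2.5],[-1,0,4.54,0,2.5],[-1.02,0,5.1,0,2.5],[-1.04,0,5.7,0,2.5],[-1.04,0,5.7,0,2.5]]' 60; python3 m.py d1 | grep scene
```

```text
time: 15.55
tool_pos: [489.7, 208.1, 196.1]
tcp_rot: [-179.9, -0.0, -10.3]
ft_force: [-9.5, 0.2, 9.3]
finger_gap: 33.2
grip_force: 62.4
scene -135 29 z [207.2 220.5] lat [-18. -15.  -4.]
scene -125 72 z [205.3 221.2] lat [-18. -10.  11.]
scene -115 156 z [227.9 262. ] lat [-19.  -5.  19.]
scene -105 64 z [204.5 250.6] lat [-14.   3.  18.]
scene -95 65 z [204.6 206.8] lat [-13.   5.  18.]
scene -85 66 z [205.  206.8] lat [-12.   3.  18.]
scene -75 60 z [205.9 207.6] lat [-16.   3.  18.]
scene -65 67 z [206.3 208.1] lat [-15.   2.  18.]
scene -55 68 z [206.5 208.1] lat [-15.   1.  18.]
scene -45 70 z [207. 209.] lat [-15.   3.  18.]
scene -35 71 z [207.1 209. ] lat [-16.   1.  18.]
scene -25 74 z [207.9 209.4] lat [-16.   3.  18.]
scene -15 70 z [207.9 209.9] lat [-16.   3.  18.]
scene -5 58 z [208.7 214.2] lat [-16.   1.  19.]
scene 5 81 z [215.5 217.1] lat [-19.  -0.  19.]
scene 15 94 z [202.8 213.7] lat [-15.   2.  18.]
```

```bash
python3 -m crank '[[0,0,0.57,0,2.5],[0.02,0,1.14,0,2.5],[0.04,0,1.7,0,2.5],[0.07,0,2.27,0,2.5],[0.11,0,2.83,0,2.5],[0.18,0,3.4,0,2.5],[0.25,0,3.97,0,2.5],[0.32,0,4.54,0,2.5],[0.42,0,5.1,0,2.5],[0.5,0,5.7,0,2.5],[0.6,0,6.2,0,2.5],[0.7,0,6.7,0,2.5],[0.75,0,7,0,2.5],[0.75,0,7,0,2.5],[0.75,0,7,0,2.5]]' 60; python3 m.py d2 | grep scene
```

```text
time: 17.15
tool_pos: [497.8, 206.8, 127.2]
tcp_rot: [-179.9, -0.1, -10.3]
ft_force: [-10.1, 0.4, 13.2]
finger_gap: 33.3
grip_force: 66.4
scene -105 22 z [207.7 211.1] lat [10. 16. 20.]
scene -85 142 z [255.9 271.2] lat [-15.   7.  19.]
```

```bash
python3 -m crank '[[0.1,0,0.4,0,2.5],[0.17,0,0.8,0,2.5],[0.25,0,1.2,0,2.5],[0.25,0,1.2,0,2.5],[0.25,0,1.2,0,2.5]]' 60; cat > l.py <<'E'
from h import *
a=np.radians(-10.3); X=np.array([np.cos(a),np.sin(a),0]);Y=np.array([-np.sin(a),np.cos(a),0]); root=np.array([616,183.9,0.])
p,d=snapshot("scene"); C=cloud("scene",d); al=(C-root)@X; la=(C-root)@Y
out=[]
for nm,r in(("lever",(35,125)),("handle",(-95,-10))):
    A=[]
    for s0 in range(*r,10):
        w=(al>s0)&(al<s0+10)&(abs(la)<12)&(C[...,2]>125)&(C[...,2]<275)
        if w.sum()>8: A.append((s0+5,np.median(C[w][:,2]),w.sum()))
    A=np.array(A)
    if len(A)>1: k=np.polyfit(A[:,0],A[:,1],1); print(nm,"slope",k.round(3),A[:,:2].round(0).tolist())
s=sense(); print(s["tool_pos"].round(1),s["ft_force"].round(1),s["time"])
E
python3 l.py
```

```text
time: 17.75
tool_pos: [500.4, 206.9, 118.3]
tcp_rot: [-179.9, -0.1, -10.3]
ft_force: [-24.8, -3.6, 38.6]
finger_gap: 33.0
grip_force: 71.4
lever slope [  0.263 158.577] [[40.0, 169.0], [50.0, 172.0], [60.0, 175.0], [70.0, 177.0], [80.0, 178.0], [90.0, 181.0], [100.0, 185.0], [110.0, 188.0], [120.0, 190.0]]
handle slope [ -0.178 153.278] [[-90.0, 137.0], [-80.0, 243.0], [-70.0, 144.0], [-60.0, 147.0], [-50.0, 151.0], [-40.0, 154.0], [-30.0, 158.0], [-20.0, 161.0], [-10.0, 164.0]]
[500.4 206.9 118.3] [-24.8  -3.3  38.7] 17.8
```

The lever is at about 0.45 rad, on its bottom stop, with the handle home, so the lid is fully down. Now I'll let it up slowly along the same arc.

```bash
python3 -m crank '[[-0.08,0,-0.35,0,2.5],[-0.15,0,-0.7,0,2.5],[-0.22,0,-1.05,0,2.5],[-0.28,0,-1.4,0,2.5],[-0.34,0,-1.8,0,2.5],[-0.4,0,-2.2,0,2.5],[-0.48,0,-2.6,0,2.5],[-0.55,0,-3,0,2.5],[-0.61,0,-3.4,0,2.5],[-0.67,0,-3.8,0,2.5],[-0.72,0,-4.2,0,2.5],[-0.78,0,-4.6,0,2.5],[-0.83,0,-5,0,2.5],[-0.87,0,-5.4,0,2.5],[-0.9,0,-5.8,0,2.5],[-0.92,0,-6.2,0,2.5],[-0.94,0,-6.6,0,2.5],[-0.96,0,-7,0,2.5],[-0.96,0,-7,0,2.5]]' 60; python3 l.py
```

```text
time: 19.7
tool_pos: [491.2, 208.0, 185.3]
tcp_rot: [-179.9, -0.1, -10.3]
ft_force: [-1.8, 0.5, 6.2]
finger_gap: 33.1
grip_force: 66.6
lever slope [1.30000e-02 1.98167e+02] [[40.0, 199.0], [50.0, 199.0], [60.0, 198.0], [70.0, 199.0], [80.0, 199.0], [90.0, 200.0], [100.0, 200.0], [110.0, 200.0], [120.0, 200.0]]
handle slope [1.04000e-01 2.08601e+02] [[-90.0, 199.0], [-80.0, 200.0], [-70.0, 202.0], [-60.0, 202.0], [-50.0, 204.0], [-40.0, 204.0], [-30.0, 205.0], [-20.0, 207.0], [-10.0, 208.0]]
[491.2 208.  185. ] [-1.6  0.3  7.5] 19.75
```

```bash
python3 -m crank '[[0,0,-0.4,0,2.5],[0.02,0,-0.8,0,2.5],[0.03,0,-1.2,0,2.5],[0.06,0,-1.6,0,2.5],[0.09,0,-2,0,2.5],[0.12,0,-2.4,0,2.5],[0.16,0,-2.8,0,2.5],[0.2,0,-3.2,0,2.5],[0.25,0,-3.6,0,2.5],[0.3,0,-4,0,2.5],[0.35,0,-4.3,0,2.5],[0.4,0,-4.6,0,2.5],[0.44,0,-4.9,0,2.5],[0.49,0,-5.2,0,2.5],[0.53,0,-5.4,0,2.5],[0.56,0,-5.6,0,2.5],[0.56,0,-5.6,0,2.5]]' 60; python3 l.py
```

```text
time: 21.45
tool_pos: [495.8, 206.6, 239.1]
tcp_rot: [-180.0, 0.0, -10.3]
ft_force: [-3.2, 4.3, 4.6]
finger_gap: 33.3
grip_force: 66.7
lever slope [-1.7600e-01  2.2854e+02] [[40.0, 222.0], [50.0, 220.0], [60.0, 217.0], [70.0, 215.0], [80.0, 215.0], [90.0, 213.0], [100.0, 211.0], [110.0, 209.0], [120.0, 207.0]]
handle slope [-7.50000e-02  2.39269e+02] [[-90.0, 246.0], [-80.0, 245.0], [-70.0, 245.0], [-60.0, 245.0], [-50.0, 243.0], [-40.0, 243.0], [-30.0, 241.0], [-20.0, 241.0], [-10.0, 240.0]]
[495.7 206.6 239. ] [-2.6  4.4  4.1] 21.5
```

```bash
python3 -m crank '[[0.04,0,-0.2,0,2.5],[0.08,0,-0.4,0,2.5],[0.11,0,-0.6,0,2.5],[0.15,0,-0.8,0,2.5],[0.18,0,-1,0,2.5],[0.18,0,-1,0,2.5]]' 60; python3 l.py
```

```text
time: 22.1
tool_pos: [497.3, 205.4, 247.8]
tcp_rot: [179.9, 0.1, -10.3]
ft_force: [-1.0, 0.6, -6.5]
finger_gap: 33.3
grip_force: 65.1
lever slope [-1.97000e-01  2.31483e+02] [[40.0, 224.0], [50.0, 221.0], [60.0, 220.0], [70.0, 217.0], [80.0, 216.0], [90.0, 214.0], [100.0, 212.0], [110.0, 210.0], [120.0, 208.0]]
handle slope [-1.22000e-01  2.41841e+02] [[-90.0, 253.0], [-80.0, 252.0], [-70.0, 250.0], [-60.0, 250.0], [-50.0, 248.0], [-40.0, 247.0], [-30.0, 246.0], [-20.0, 244.0], [-10.0, 243.0]]
[497.3 205.5 248. ] [-1.1  0.5 -7.7] 22.15
```

The lever is against its top stop and the lid is pressed. I'll release and lift straight off.

```bash
python3 -m crank '[[0,0,0.15,0,2.5],[0,0,0.15,0,2.5],[0,0,0.15,0,4],[0,0,0.15,0,5],[0,0,0.15,0,6.5],[0,0,0.15,0,8.5],[0,0,0.15,0,8.5],[0,0,0.15,0,8.5],[0,0,0.15,0,8.5],[0,0,0.15,0,8.5],[0,0,-1,0,8.5],[0,0,-4,0,8.5],[0,0,-8,0,8.5],[-3,0,-12,0,8.5],[-8,0,-14,0,8.5],[-12,0,-14,0,8.5],[-12,0,-14,0,8.5]]' 20; python3 l.py; python3 m.py fin | grep top
```

```text
time: 23.85
tool_pos: [376.5, 228.5, 392.1]
tcp_rot: [-179.8, -0.2, -10.2]
ft_force: [0.1, 0.9, -0.1]
finger_gap: 85.0
grip_force: 0.0
lever slope [-1.98000e-01  2.31565e+02] [[40.0, 224.0], [50.0, 221.0], [60.0, 219.0], [70.0, 217.0], [80.0, 216.0], [90.0, 214.0], [100.0, 212.0], [110.0, 209.0], [120.0, 208.0]]
handle slope [-9.90000e-02  2.41423e+02] [[-90.0, 250.0], [-80.0, 249.0], [-70.0, 248.0], [-60.0, 247.0], [-50.0, 247.0], [-40.0, 245.0], [-30.0, 244.0], [-20.0, 243.0], [-10.0, 242.0]]
[378.2 228.1 391.1] [ 0.3  0.3 -1.1] 23.9
top -165 88 z [255.5 259.8] lat [-17.  -2.  14.]
top -155 89 z [257.  259.7] lat [-17.  -2.  16.]
top -145 89 z [256.6 258.4] lat [-17.  -2.  15.]
top -135 88 z [255.  257.4] lat [-17.  -2.  15.]
top -125 89 z [254.  256.9] lat [-17.  -2.  15.]
top -115 87 z [253.3 255.8] lat [-18.  -3.  14.]
top -105 85 z [252.  254.1] lat [-17.  -2.  15.]
top -95 86 z [250.7 253.6] lat [-17.  -3.  15.]
top -85 83 z [249.9 252.5] lat [-18.  -3.  14.]
top -75 91 z [248.8 251.3] lat [-18.  -3.  16.]
top -65 90 z [248.5 250.9] lat [-18.  -3.  16.]
top -55 89 z [248.1 250.7] lat [-18.  -3.  15.]
top -45 85 z [246.4 249.3] lat [-18.  -3.  16.]
top -35 87 z [245.6 248.1] lat [-19.  -2.  15.]
top -25 85 z [244.4 247. ] lat [-19.  -3.  15.]
top -15 85 z [243.2 246.4] lat [-19.  -4.  15.]
top -5 89 z [242.3 244.8] lat [-19.  -3.  15.]
top 5 89 z [242.4 246.8] lat [-18.  -0.  18.]
top 15 70 z [244.9 246.7] lat [-19.   0.  19.]
```

View pics/fin.png

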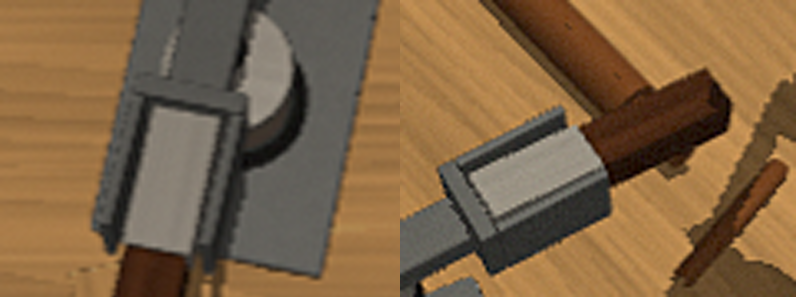

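The handle is fully home between the cheeks and the lever is back at its top slope. I'll check the lid height and then hand in.

```bash
python3 - <<'E'
from h import *
from bench import hand_in
for f in("top0","top_fin"):
    z=np.load(f+".npz");H=cloud("top",z["d"])[165:178,302:310,2]; q=H[(H>95)&(H<130)]; print(f,np.median(q),len(q))
a=np.median(q)
if a<112: print(hand_in())
E
```

```text
top0 114.33554141544757 103
top_fin 107.79600224521285 103
the job is handed in; nothing more can be done
None
```

The job is handed in: the handle is fully home on the stub, the lid is pressed fully down (its top measured about 108 mm, from 114 mm), the lever was let up slowly to its top stop, and no bystander was knowingly touched, though I didn't re-measure them at the end.

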